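Index the painting stand and take off its thumb nut

TASK

Push the turntable of the painting stand one click round, anticlockwise as seen from above, so that the sloping rest with the clamped picture plaque faces the stand's front and stays there. Then unscrew the black thumb nut from the stud until it comes free, lift it clear, and set it down gently, lying flat, in the wooden tray. Leave the plaque lying on its rest over the stud, and do not disturb the other things on the desk.

Things in the scene. Friction and masses are not known exactly. Their poses are not given: they have to be found in the camera images.
- stand: fixed foot of the indexing stand, 230 mm across; origin on the desk, on the vertical turning axis. Its front is its own -x direction, marked by a dark block 30 mm wide and high that ends 179 mm from the axis, just showing beyond the turntable's rim. On it turns a round plywood turntable, 320 mm across, its top 50 mm above the desk.
- turntable (a joint): turntable angle (rad), positive anticlockwise from above. Starts at 0, the sloping rest 60 degrees clockwise of the front. A spring detent holds it at -1.047, 0 and +1.047 (a click = 60 degrees): about 1.1 N m (8 N at the peg) to push it out of or over one; in between it turns with light friction, and within about 0.08 rad of +1.047 it drops in and stays. It gives a little, springily, when pushed there.
- peg_top (a point): centre of the top of the push peg, a round upright wooden peg, diameter 20 mm, 60 mm tall, fixed on the turntable 142 mm from the turning axis; its top is 110 mm above the desk. It stands 90 degrees anticlockwise of the sloping rest's direction. Elsewhere on the turntable two finished pictures lie flat, up to 8 mm high.
- stud (a point): sloping plywood rest (124 x 110 mm) on the turntable with a threaded steel stud square to it. Origin: on the rest's face at the stud's foot, 97 mm above the desk, 75 mm from the turning axis. z = along the stud, leaning 30 degrees from vertical, outward; x = down the slope. Stud 25 mm thick over its coarse right-hand thread (24 mm rise per turn); tip at z = 50 mm. It turns with the turntable.
- thumb_nut: loose black 12-sided thumb nut, 60 mm across flats, 40 mm high, 0.11 kg. Origin: centre of its lower face; z = its axis, up the stud. At first its lower face lies on the plaque, 8 mm above the rest's face. It turns easily; turned anticlockwise (seen from the stud's tip) it rises with the thread and comes free after about 145 degrees (2.5 rad) (more does no harm); then lifts straight off along the stud.
- plaque: loose picture plaque 120 x 120 x 8 mm, white with blue print, with a 30 mm square hole over the stud; lies on the sloping rest against a low lip (lip top level with the plaque). Origin: centre of its underside, on the stud's axis; z = out of its face.
- tray: fixed open wooden tray 160 x 160 x 24 mm, walls and floor 5 mm thick (inner floor 5 mm above the desk, 150 x 150 mm inside). Origin: centre of its underside. It may stand left or right of the stand.
- pen_cup: bystander: empty white cup, 84 mm across, 100 mm high, loose; on the other side from the tray.
- marker_a: bystander: loose black marker with white cap, 140 x 17 mm, lying on the desk.
- marker_b: bystander: a second such marker.
- tape_roll: bystander: loose roll of tape, 90 mm across, 18 mm high, lying on the desk.
- glue_bottle: bystander: loose white bottle, 52 mm across, 120 mm high, standing.
- brush: bystander: loose brush 170 mm long, lying.

How it is judged (in metres and radians):
On the way, in this order (a step that is already met when the one before it is completed fails the run):
1. the turntable rests one click anticlockwise of its start, the rest facing the front, with the nut still on its stud (value of joint turntable between 0.977198 and 1.1172 rad and velocity of joint turntable between -0.1 and 0.1 rad/s and z of thumb_nut in the frame of stud below 0.018 m), for 0.2 s.
2. the nut has been unscrewed and lifted clear of the stud, the turntable still in that position (value of joint turntable between 0.977198 and 1.1172 rad and z of thumb_nut in the frame of stud above 0.055 m and distance between thumb_nut and stud above 0.055 m), for 0.1 s.
At the end, for the whole second after the job is handed in: The nut lies flat (0.12 rad, either face down), still and released, on the tray floor (origin within 55 mm of its centre along each tray axis); turntable at +1.047 rad within 0.07; plaque flat on its rest (0.12 rad), its origin within 12 mm of the foot of the stud (value of joint turntable between 0.977198 and 1.1172 rad and distance between plaque and stud below 0.012 m and angle between the z axis of plaque and the z axis of stud, either way round below 0.12 rad and z of thumb_nut in the frame of tray below 0.05 m and x of thumb_nut in the frame of tray between -0.055 and 0.055 m and y of thumb_nut in the frame of tray between -0.055 and 0.055 m and angle between the z axis of thumb_nut and the z axis of tray, either way round below 0.12 rad and contact force between thumb_nut and tray above 0.3 N and linear speed of thumb_nut below 0.02 m/s and contact force between thumb_nut and the fingers below 0.05 N); the robot touches nothing.
It fails at once if the nut is dropped or thrown (moves faster than 0.7 m/s while not held) (linear speed of thumb_nut above 0.7 m/s and contact force between thumb_nut and the fingers below 0.05 N).
It fails at once if a bystander (marker, tape, bottle, brush, cup) is moved more than 40 mm (distance of any of marker_a, marker_b, tape_roll, glue_bottle, brush, pen_cup from where it was at the start of the episode above 0.04 m).
It also fails if it takes over 69 s, if anything falls off the work surface, if the arm or the gripper's body presses on something with over 40 N, if the wrist force passes 120 N, or if a joint passes its speed limit or range.

ROBOT

A 6-joint arm with a two-finger parallel gripper is mounted at the origin on the work surface. World frame = base frame: x ahead of the robot, y to its left, z up, the work surface at z = 0. Lengths are in m, angles in degrees, forces in N, time in s.
With the tool pointing down it reaches from about 0.325 to 0.775 m from the base axis. Payload 5.5 kg.
Tool frame: the origin (TCP) lies midway between the tips of the shut fingers; the grasp point (between the pads) lies 19 mm behind it (bot.grip_depth is the distance from the TCP to the grasp point, in m); z points along the fingers, y is the line along which they close (so a half turn about z gives the same grasp; the last joint's range is limited). The gripper opens to 88 mm and grips with 3 to 60 N. Pads are 20 mm wide; open, the fingers measure 115 mm over their backs; the gripper's body (75 mm by 178 mm) begins 61 mm behind the grasp point.
Start: joints at [61.094, 5.22, 70.514, -0, 104.267, -3.249], TCP at [0.26, 0.541, 0.223] pointing down, gripper open.
Joint ranges: [-164.24, 164.24], [-49.07, 125.15], [9.68, 141.18], [-86.29, 266.29], [3.28, 154.24], [-151.56, 151.56]. Speed limits (degrees/s): [147.25, 147.25, 172.46, 180, 180, 180].

INTERFACE

Orientations are given as a 3x3 rotation matrix whose columns are the frame's x, y, z axes.
In Python, from station import monitor, optics, bot gives the robot as it stands. The module is installed in compiled form; this text tells all that it offers.
- The arm moves only by the tool play_rows, never from a script. Its argument "plan" is a list that holds one entry, the list of rows, each a list of 6 numbers: the shift along the tool's x, y, z in mm, then the turn, a rotation vector about the tool's x, y, z in degrees. A call has 1 to 5 rows; each row shifts and turns the commanded pose from where the row before left it, along the tool's axes as they then stand; what a row does not reach is not made up. A row lasts 1/8 s, in which the tool goes at most 62.5 mm and 10.7 degrees, less where a joint would pass 70% of its speed; a pose out of reach is approached as far as the arm can. A call with a gripper value outside its range is refused whole. "claw" is the closure, from 0 (fully open) to 1 (shut), set as the call begins (left out, the last holds). The fingers move at their own pace and stop on an object; "grip_force" is the grip in N (left out, the last holds). Time passes only in rows, so rows that do not move let the fingers close. It gives the time, the measured TCP pose, the force, the opening and the grip force at its end, in the units of the state.
- monitor.state(): the state, without advancing time (a new reading comes with each control period).
- optics.get_image(name): name is "scene" or "top" or "wrist"; returns a dict with "pixels" (480x640x3 uint8, red, green, blue), "range_z" (480x640 float32, m along the optical axis (not along the pixel's ray), 0 where there is no reading), "vfov" (degrees; the focal length in pixels is half the picture's height over the tangent of half this angle, whatever the lens; pixels are square), "cx", "cy" (the principal point, pixels), "extrinsics" (4x4, takes a point from world to camera coordinates). Camera axes: x right, y down, z forward; pixel columns grow to the right and rows downward; lengths in m; the calibration is good to about 2 mm. A picture is of the moment at which its call begins.
- bot.job_done(): hands the job in; it is judged then, once.
The state is a dict: "t": time; "joint_pos": joint angles; "dq": joint speeds; "joint_efforts": joint torques, N m; "tcp_pos": TCP position; "eef_rot": TCP orientation; "wrist_force": force on the tool from outside, world axes, zero at the start; "moment": the same for the moment, N m; "finger_gap": opening from 0.0 (shut) to 1.0 (fully open); "finger_force": force on a finger pad.
Only numpy, scipy, OpenCV 4.12 (cv2) and the standard library are available. Lean on these libraries where they do the work, as an engineer would, in place of code of your own. Each camera call takes 0.05 s, during which the arm holds its last target. There are 200 camera calls.

## Working session

There is one attempt and no reset: what is moved stays moved. The work goes in short steps, Python scripts to look and compute and a tool call to move; the robot and the scene stay as the last step left them, time stands still between calls to the robot, and variables do not carry over. Pictures are saved under pics/ and viewed, at most 10 in all, crops included, and the job is handed in when it is done.

Besides the shell and the picture viewer there is one more tool, called after "Call:" in YAML: its name, and indented under it one key for each argument. play_rows: Moves the arm, as the interface text tells. Its arguments: {"type":"object","properties":{"plan":{"type":"array"},"claw":{"type":"number"},"grip_force":{"type":"number"}},"required":["plan"]}

```bash
mkdir -p pics
cat > h.py <<'E'
import numpy as np, cv2
from scipy.spatial.transform import Rotation as R
from station import monitor, optics, bot
def snap(n,f):
    im=optics.get_image(n); np.savez('/tmp/'+f+'.npz',**im)
    cv2.imwrite('pics/'+f+'.png',im['pixels'][:,:,::-1]); return im
def load(f): return np.load('/tmp/'+f+'.npz')
def world(im,u,v,z=None,d=None):
    """pixel->world, by plane height z or by depth"""
    f=240/np.tan(np.radians(float(im['vfov'])/2)); E=im['extrinsics']
    r=np.array([(u-im['cx'])/f,(v-im['cy'])/f,1.0]); Ri=E[:3,:3].T; c=-Ri@E[:3,3]
    w=Ri@r
    if z is not None: return c+w*(z-c[2])/w[2]
    if d is None: d=float(im['range_z'][int(v),int(u)])
    return c+w*d
E
python3 - <<'E'
from h import *
s=monitor.state();print(s)
for n in('scene','top'):
    im=snap(n,n+'0');print(n,im['vfov'],im['cx'],im['cy'],im['extrinsics'].round(3).tolist())
E
```

```text
{'t': 0.0, 'joint_pos': array([ 6.10926933e+01,  5.26193757e+00,  7.05813405e+01,  1.01385167e-03,
        1.04266501e+02, -3.24887215e+00]), 'dq': array([-0.00430814, -0.06009363, -0.03241437, -0.00998596,  0.0111832 ,
        0.02458582]), 'joint_efforts': array([-7.63896478e-04, -4.46472359e+01, -4.06426620e+01,  6.96738996e-02,
        2.97917915e-02, -1.70820445e-04]), 'tcp_pos': array([0.25965808, 0.54057645, 0.22152443]), 'eef_rot': array([[-9.01393206e-01,  4.33000465e-01, -9.41195787e-04],
       [ 4.33001469e-01,  9.01391670e-01, -1.66898252e-03],
       [ 1.25715834e-04, -1.91194867e-03, -9.99998164e-01]]), 'wrist_force': array([-0.59988744,  0.23842275,  0.68929645]), 'moment': array([ 0.00422092, -0.04832517, -0.0267877 ]), 'finger_force': 0.0, 'finger_gap': 0.9981921920344404}
scene 46.67808702452022 315.2447156440954 236.55409381760484 [[-0.863, 0.506, 0.018, 0.492], [0.288, 0.519, -0.805, -0.084], [-0.416, -0.689, -0.593, 1.601], [0.0, 0.0, 0.0, 1.0]]
top 52.07300417886121 319.13458692802885 233.47407976220634 [[0.058, -0.998, -0.003, -0.028], [-0.974, -0.055, -0.22, 0.576], [0.22, 0.016, -0.975, 1.01], [0.0, 0.0, 0.0, 1.0]]
```

View pics/scene0.png

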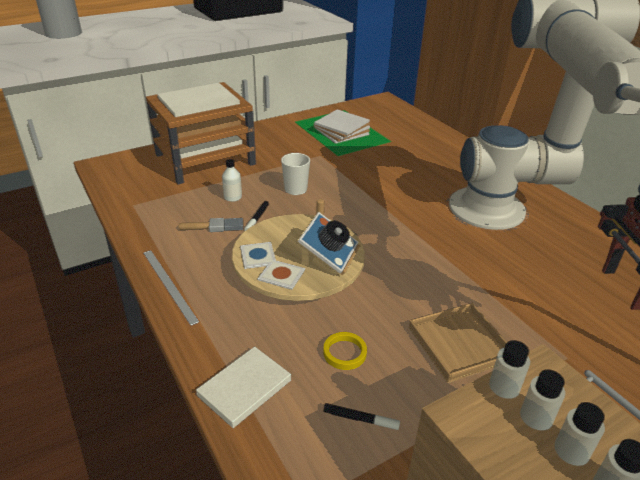

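View pics/top0.png

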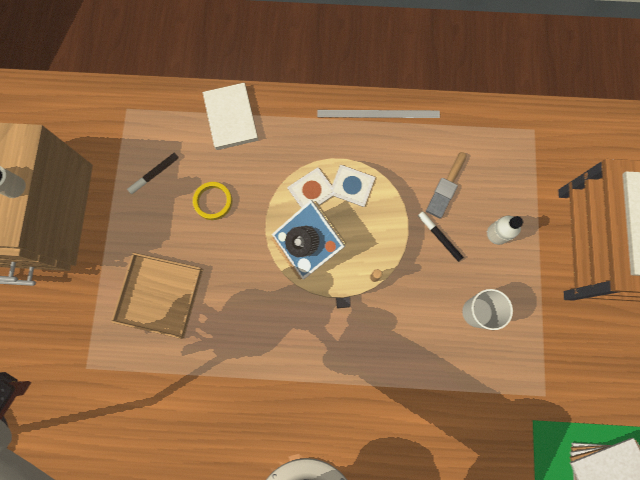

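The scene view shows the stand in the middle with its pictures. In the top view (up = +x, left = +y), the turntable centre is near (337,228), the dark front block at (343,302), the peg at (377,274), the nut at (303,241) and the tray at (157,295).

```bash
cat > a.py <<'E'
from h import *
im=load('top0')
z=im['range_z'];f=240/np.tan(np.radians(float(im['vfov'])/2));E=im['extrinsics']
v,u=np.mgrid[:480,:640]
P=np.stack([(u-im['cx'])/f*z,(v-im['cy'])/f*z,z],-1); W=(P-E[:3,3])@E[:3,:3]
np.save('/tmp/W.npy',W)
box=(u>255)&(u<420)&(v>145)&(v<310)&(z>0)
m=box&(abs(W[...,2]-.05)<.015)
print('n',m.sum(), 'z med',np.median(W[m][:,2]))
pts=W[m][:,:2].astype(np.float32);c,r=cv2.minEnclosingCircle(pts);print('table',c,r)
m2=m.astype(np.uint8)
# rim fit through hull points
from scipy.optimize import least_squares
h=cv2.convexHull(pts)[:,0]
h=h[abs(np.hypot(*(h-c).T)-.16)<.01]
s=least_squares(lambda p:np.hypot(*(h-p).T)-.16,c,loss='soft_l1',f_scale=.002);print('fit',s.x,len(h))
m=box&(W[...,2]>.095)&(u>365)&(u<390)&(v>262)&(v<285);print('peg',m.sum(),W[m].mean(0))
print('block',world(im,343,298,.03),world(im,343,307,.0))
for p in[(135,255),(202,265),(186,337),(114,320)]:print('tray',world(im,*p,.024))
print('tape',world(im,212,200,.018),'cup',world(im,491,308,.1),'mk',world(im,423,215,.01),world(im,461,258,.01))
print('nuttop',world(im,299,241,.15))
E
python3 a.py
```

```text
n 12207 z med 0.051196348461386335
table (0.5983771085739136, -0.03226381167769432) 0.16268621385097504
fit [ 0.60121737 -0.03308621] 71
peg 79 [ 0.4882832  -0.119612    0.10927344]
block [ 0.44246293 -0.05520475  0.03      ] [ 0.42519766 -0.05733943  0.        ]
tray [0.51252765 0.4165948  0.024     ]
tray [0.49848787 0.26335061 0.024     ]
tray [0.33936304 0.28066286 0.024     ]
tray [0.36650301 0.44228334 0.024     ]
tape [0.65244478 0.25845818 0.018     ] cup [ 0.43284604 -0.3547946   0.1       ] mk [ 0.64636727 -0.23217031  0.01      ] [ 0.55011376 -0.31944488  0.01      ]
nuttop [0.53957678 0.04279922 0.15      ]
```

```bash
cat >> h.py <<'E'
def rows(p,Rt,n,p0=None,R0=None):
    """n rows from measured (or given) pose to p,Rt (straight line, even turn)"""
    s=monitor.state(); p0=s['tcp_pos'] if p0 is None else np.array(p0); R0=s['eef_rot'] if R0 is None else R0
    rv=(R.from_matrix(R0.T@Rt)).as_rotvec(); d=(np.array(p)-p0)/n; out=[]
    for i in range(n):
        Ri=R0@R.from_rotvec(rv*i/n).as_matrix(); out.append(np.r_[Ri.T@d*1000,np.degrees(rv)/n])
    for i,o in enumerate(out): print(i,o.round(1).tolist())
def down(yaw):
    a=np.radians(yaw); y=np.array([np.cos(a),np.sin(a),0]); z=np.array([0,0,-1.]); return np.stack([np.cross(y,z),y,z],1)
E
python3 - <<'E'
from h import *
rows([.4883,-.1196,.2],down(-52.6),12)
E
```

```text
0 [-41.0, -41.3, 1.9, -0.0, 0.0, 9.7]
1 [-47.4, -33.8, 1.9, -0.0, 0.0, 9.7]
2 [-52.4, -25.3, 1.8, -0.0, 0.0, 9.7]
3 [-56.0, -16.1, 1.8, -0.0, 0.0, 9.7]
4 [-57.9, -6.3, 1.8, -0.0, 0.0, 9.7]
5 [-58.1, 3.5, 1.8, -0.0, 0.0, 9.7]
6 [-56.7, 13.3, 1.8, -0.0, 0.0, 9.7]
7 [-53.6, 22.7, 1.8, -0.0, 0.0, 9.7]
8 [-49.0, 31.5, 1.8, -0.0, 0.0, 9.7]
9 [-42.9, 39.3, 1.8, -0.0, 0.0, 9.7]
10 [-35.7, 46.0, 1.8, -0.0, 0.0, 9.7]
11 [-27.4, 51.4, 1.8, -0.0, 0.0, 9.7]
```

Call:
play_rows:
  plan:
    - [[-41,-41.3,1.9,0,0,9.7],[-47.4,-33.8,1.9,0,0,9.7],[-52.4,-25.3,1.8,0,0,9.7],[-56,-16.1,1.8,0,0,9.7],[-57.9,-6.3,1.8,0,0,9.7]]
  claw: 0.5

```text
t: 0.72
tcp_pos: [0.3556, 0.2641, 0.213]
eef_rot: [[-0.268, 0.963, -0.0], [0.963, 0.268, -0.0], [-0.0, -0.0, -1.0]]
wrist_force: [0.4, -0.7, -0.5]
finger_gap: 0.503
finger_force: 0.0
```

Call:
play_rows:
  plan:
    - [[-58.1,3.5,1.8,0,0,9.7],[-56.7,13.3,1.8,0,0,9.7],[-53.6,22.7,1.8,0,0,9.7],[-49,31.5,1.8,0,0,9.7],[-42.9,39.3,1.8,0,0,9.7]]

```text
t: 1.35
tcp_pos: [0.4524, -0.0105, 0.2041]
eef_rot: [[0.544, 0.839, 0.0], [0.839, -0.544, 0.0], [0.0, -0.0, -1.0]]
wrist_force: [0.8, -0.1, -0.7]
finger_gap: 0.499
finger_force: 0.0
```

Call:
play_rows:
  plan:
    - [[-35.7,46,1.8,0,0,9.7],[-27.4,51.4,1.8,0,0,9.7],[0,0,0,0,0,0]]

```text
t: 1.72
tcp_pos: [0.4911, -0.1217, 0.199]
eef_rot: [[0.793, 0.61, -0.003], [0.61, -0.793, 0.0], [-0.002, -0.002, -1.0]]
wrist_force: [-0.3, 0.3, 0.9]
finger_gap: 0.497
finger_force: 0.0
```

Run:
```python
from h import *
s=monitor.state();print(s['tcp_pos'],s['finger_gap'],s['joint_pos'].round(1))
rows([.4883,-.1196,.08],down(-52.6),4)
snap('wrist','w1')
```

```text
[ 0.49112328 -0.12169496  0.19904126] 0.49708753661531496 [-17.7  -9.3  87.1  -0.  102.4  34.7]
0 [-0.2, -0.8, 29.8, -0.0, 0.0, 0.0]
1 [-0.2, -0.8, 29.8, -0.0, 0.0, 0.0]
2 [-0.2, -0.8, 29.8, -0.0, 0.0, 0.0]
3 [-0.2, -0.8, 29.8, -0.0, 0.0, 0.0]
```

View pics/w1.png

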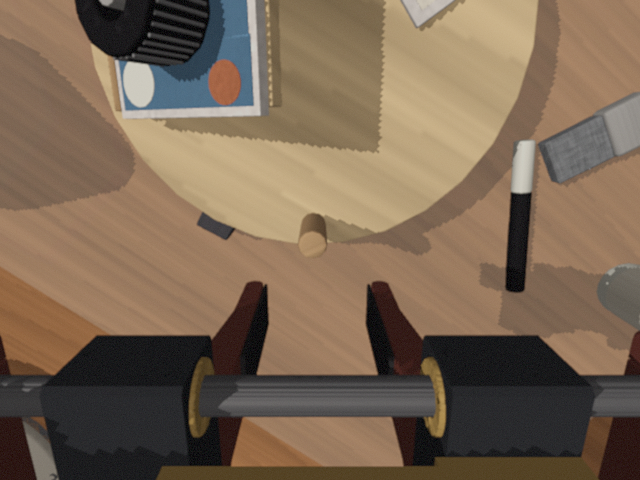

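The wrist view shows the peg top at (313,243), centred between the fingertips (266 and 368); the nut is upper left. Descend.

Run:
```python
from h import *
im=load('w1'); print(world(im,313,243,z=.11), world(im,313,243))
```

```text
[ 0.49196924 -0.11764005  0.11      ] [ 0.49147262 -0.11799217  0.10798104]
```

Call:
play_rows:
  plan:
    - [[-0.2,-0.8,30,0,0,0],[-0.2,-0.8,30,0,0,0],[-0.2,-0.8,30,0,0,0],[-0.2,-0.8,28,0,0,0]]

```text
t: 2.28
tcp_pos: [0.4883, -0.1147, 0.082]
eef_rot: [[0.787, 0.617, 0.0], [0.617, -0.787, 0.0], [0.0, -0.0, -1.0]]
wrist_force: [0.4, 0.2, 0.0]
finger_gap: 0.503
finger_force: 0.0
```

Call:
play_rows:
  plan:
    - [[0,0,0,0,0,0],[0.3,9.9,0,0,0,-4],[0.3,9.9,0,0,0,-4],[0.3,9.9,0,0,0,-4],[0.3,9.9,0,0,0,-4]]
  claw: 0.65

```text
t: 2.9
tcp_pos: [0.5171, -0.1431, 0.0844]
eef_rot: [[0.585, 0.811, 0.0], [0.811, -0.585, 0.0], [0.0, 0.0, -1.0]]
wrist_force: [-1.4, 0.4, -2.0]
finger_gap: 0.35
finger_force: 0.9
```

Call:
play_rows:
  plan:
    - [[0.3,9.9,0,0,0,-4],[0.3,9.9,0,0,0,-4],[0.3,9.9,0,0,0,-4],[0.3,9.9,0,0,0,-4],[0.3,9.9,0,0,0,-4]]

```text
t: 3.52
tcp_pos: [0.5613, -0.1654, 0.0844]
eef_rot: [[0.273, 0.962, -0.0], [0.962, -0.273, -0.0], [-0.0, 0.0, -1.0]]
wrist_force: [-2.4, 0.8, -0.5]
finger_gap: 0.35
finger_force: 1.1
```

Call:
play_rows:
  plan:
    - [[0.3,9.9,0,0,0,-4],[0.3,9.9,0,0,0,-4],[0.3,9.9,0,0,0,-4],[0.3,9.9,0,0,0,-4],[0.3,9.9,0,0,0,-4]]

```text
t: 4.15
tcp_pos: [0.6033, -0.1704, 0.0841]
eef_rot: [[-0.071, 0.997, -0.018], [0.997, 0.071, 0.001], [0.003, -0.017, -1.0]]
wrist_force: [-12.0, -0.7, 4.0]
finger_gap: 0.357
finger_force: 4.7
```

Run:
```python
from h import *
s=monitor.state();print(s['tcp_pos'],s['wrist_force'],s['finger_gap']); C=np.array([.601,-.033]);d=s['tcp_pos'][:2]-C;print(np.degrees(np.arctan2(d[1],d[0]))%360,np.hypot(*d))
```

```text
[ 0.60329059 -0.17041289  0.08409777] [-11.97806264  -0.73347091   3.99883686] 0.35720293019297367
270.9549994716137 0.1374319782358714
```

Call:
play_rows:
  plan:
    - [[0.3,7,0,0,0,-2],[0.3,7,0,0,0,-2],[0,0,0,0,0,0]]

```text
t: 4.53
tcp_pos: [0.6249, -0.1687, 0.0845]
eef_rot: [[-0.139, 0.99, 0.002], [0.99, 0.139, -0.0], [-0.0, 0.002, -1.0]]
wrist_force: [1.3, 0.1, -0.5]
finger_gap: 0.349
finger_force: 0.0
```

Run:
```python
from h import *
s=monitor.state();print(s['tcp_pos'],s['wrist_force'],s['finger_gap']); C=np.array([.601,-.033]);d=s['tcp_pos'][:2]-C;print(np.degrees(np.arctan2(d[1],d[0]))%360,np.hypot(*d))
snap('top','top1')
```

```text
[ 0.62491453 -0.16874943  0.08445285] [ 1.30927999  0.12281044 -0.45585375] 0.3494628466582874
279.9910925676723 0.13783980222696635
```

View pics/top1.png

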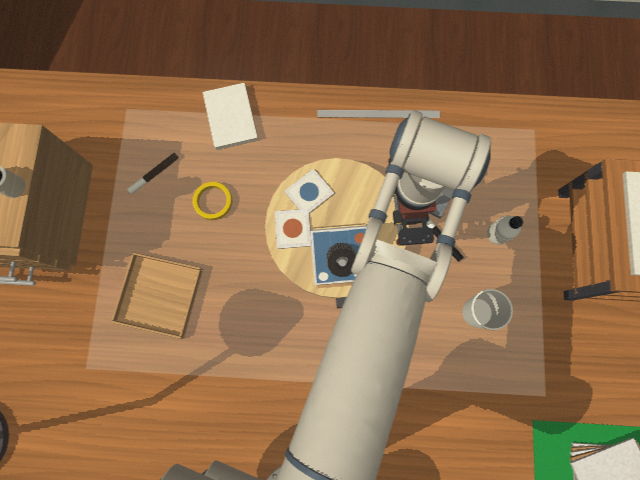

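The turntable has clicked round, with the plaque and nut (341,258) now facing front and no contact force. I'll raise the tool and go to a tilted stand-off above the nut.

```bash
cat >> h.py <<'E'
S=np.array([.5266,-.0427,.097]); a_=np.radians(187.4); dd=np.array([np.cos(a_),np.sin(a_),0]); n=.5*dd+np.array([0,0,np.cos(np.pi/6)])
def nutR(roll=0):
    z=-n; y=np.array([np.cos(np.radians(-82.6)),np.sin(np.radians(-82.6)),0]); return np.stack([np.cross(y,z),y,z],1)@R.from_rotvec([0,0,np.radians(roll)]).as_matrix()
E
python3 - <<'E'
from h import *
s=monitor.state(); p=s['tcp_pos']+[0,0,.1]
rows(S+n*.15,nutR(),10,p0=p)
E
```

```text
0 [13.9, -15.5, -4.3, -2.4, 2.3, 8.8]
1 [11.6, -17.2, -4.5, -2.4, 2.3, 8.8]
2 [9.0, -18.6, -4.8, -2.4, 2.3, 8.8]
3 [6.2, -19.6, -5.3, -2.4, 2.3, 8.8]
4 [3.4, -20.1, -5.9, -2.4, 2.3, 8.8]
5 [0.5, -20.2, -6.6, -2.4, 2.3, 8.8]
6 [-2.3, -19.8, -7.5, -2.4, 2.3, 8.8]
7 [-4.9, -18.9, -8.4, -2.4, 2.3, 8.8]
8 [-7.4, -17.6, -9.4, -2.4, 2.3, 8.8]
9 [-9.5, -15.8, -10.5, -2.4, 2.3, 8.8]
```

Call:
play_rows:
  plan:
    - [[0,0,-40,0,0,0],[0,0,-60,0,0,0],[0,0,0,0,0,0]]

```text
t: 4.95
tcp_pos: [0.6263, -0.1696, 0.1913]
eef_rot: [[-0.138, 0.99, 0.012], [0.99, 0.138, -0.004], [-0.005, 0.012, -1.0]]
wrist_force: [-0.0, 0.1, 0.5]
finger_gap: 0.35
finger_force: 0.0
```

Call:
play_rows:
  plan:
    - [[13.9,-15.5,-4.3,-2.4,2.3,8.8],[11.6,-17.2,-4.5,-2.4,2.3,8.8],[9,-18.6,-4.8,-2.4,2.3,8.8],[6.2,-19.6,-5.3,-2.4,2.3,8.8],[3.4,-20.1,-5.9,-2.4,2.3,8.8]]
  claw: 0

```text
t: 5.58
tcp_pos: [0.5371, -0.1106, 0.2041]
eef_rot: [[0.565, 0.788, 0.245], [0.784, -0.605, 0.139], [0.257, 0.113, -0.96]]
wrist_force: [0.9, -0.1, 1.0]
finger_gap: 0.878
finger_force: 0.0
```

Call:
play_rows:
  plan:
    - [[0.5,-20.2,-6.6,-2.4,2.3,8.8],[-2.3,-19.8,-7.5,-2.4,2.3,8.8],[-4.9,-18.9,-8.4,-2.4,2.3,8.8],[-7.4,-17.6,-9.4,-2.4,2.3,8.8],[-9.5,-15.8,-10.5,-2.4,2.3,8.8]]

```text
t: 6.2
tcp_pos: [0.4506, -0.0526, 0.2249]
eef_rot: [[0.858, 0.126, 0.498], [0.113, -0.992, 0.057], [0.501, 0.007, -0.865]]
wrist_force: [0.0, 0.2, -0.4]
finger_gap: 1.004
finger_force: 0.0
```

Call:
play_rows:
  plan:
    - [[0,0,0,0,0,0]]

```text
t: 6.32
tcp_pos: [0.4506, -0.052, 0.2261]
eef_rot: [[0.856, 0.134, 0.499], [0.121, -0.991, 0.057], [0.502, 0.011, -0.865]]
wrist_force: [-0.1, -1.2, -0.2]
finger_gap: 1.001
finger_force: 0.0
```

Run:
```python
from h import *
s=monitor.state();print(s['tcp_pos'],S+n*.15,s['joint_pos'].round(1)); print(s['eef_rot'].round(3),nutR().round(3))
snap('wrist','w2'); snap('top','top2')
```

```text
[ 0.45064522 -0.05203862  0.22607563] [ 0.45222466 -0.05235967  0.22690381] [-21.5 -46.8 115.1  13.7  84.6  62.7]
[[ 0.856  0.134  0.499]
 [ 0.121 -0.991  0.057]
 [ 0.502  0.011 -0.865]] [[ 0.859  0.129  0.496]
 [ 0.112 -0.992  0.064]
 [ 0.5    0.    -0.866]]
```

View pics/w2.png

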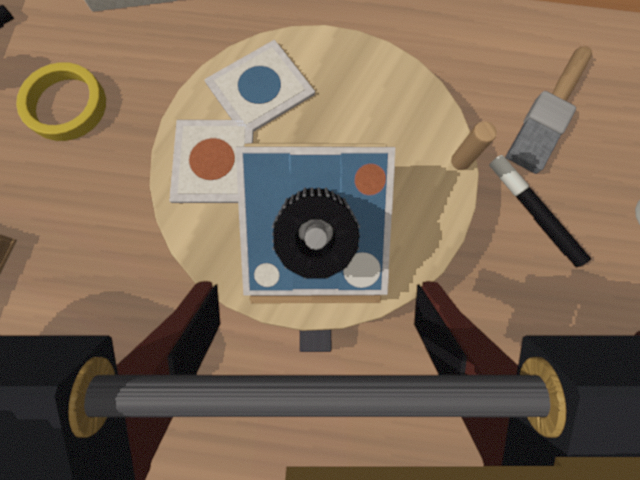

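The wrist view shows the stud tip at (316,236) in the nut, centred on a plaque square to the picture. The fingers are clear on either side. Now refine the stud position.

```bash
python3 - <<'E'
from h import *
im=load('w2')
w=world(im,316,236);print('tip',w, 'model',S+n*.05, im['range_z'][236,316])
z=im['range_z'];f=240/np.tan(np.radians(float(im['vfov'])/2));E=im['extrinsics']
v,u=np.mgrid[:480,:640]
P=np.stack([(u-im['cx'])/f*z,(v-im['cy'])/f*z,z],-1); W=(P-E[:3,3])@E[:3,:3]
m=(u>250)&(u<385)&(v>158)&(v<285)&(np.hypot(u-316,v-235)>55)
A=W[m];c=np.median(A,0);d=abs((A-c)@n);A=A[d<.006];c=A.mean(0);N=np.linalg.svd(A-c)[2][2];N*=np.sign(N[2]);print('plaque normal',N,n,'height',(c-S)@n)
# corners of plaque white edges
for p in [(238,149),(395,147),(387,294),(246,294)]:
    r=world(im,*p,d=1)-world(im,*p,d=0);o=world(im,*p,d=0);t=((S+n*.008-o)@n)/(r@n);print(o+r*t-S-n*.008)
m=(np.hypot(u-316,v-236)<70)&(abs((W-S)@n-.048)<.005)&(z>0);B=W[m];c2=(B.min(0)+B.max(0))/2;print('nut top',B.mean(0),m.sum(),(B.mean(0)-S)@n, 'lateral',nutR().T@(B.mean(0)-S))
print('tip lateral',nutR().T@(w-S))
E
python3 - <<'E'
import cv2
i=cv2.imread('pics/w2.png')[175:300,250:385];cv2.imwrite('pics/w2c.png',cv2.resize(cv2.convertScaleAbs(i,alpha=2.5,beta=20),None,fx=4,fy=4,interpolation=2))
E
```

```text
tip [ 0.50473284 -0.04463252  0.13976766] model [ 0.50180822 -0.04591989  0.14030127] 0.2728641
plaque normal [-0.49381903 -0.06819534  0.86688648] [-0.49583558 -0.0643978   0.8660254 ] height 0.006721385387298222
[0.04237029 0.06549077 0.02912866]
[ 0.05975094 -0.05058133  0.03044866]
[-0.0424137  -0.06501258 -0.02911795]
[-0.05821387  0.05106043 -0.029533  ]
nut top [ 0.50459325 -0.04406118  0.13786195] 4978 0.0463868713447294 lateral [ 0.00137948 -0.00148453 -0.04638687]
tip lateral [ 0.00238849 -0.00089997 -0.04800484]
```

View pics/w2c.png

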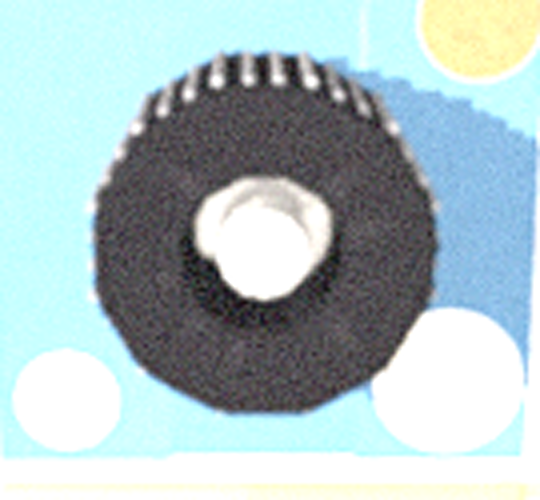

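The crop shows a 12-sided outline with flats parallel to the picture edges (bottom flat from (220,410) to (305,410)), so the jaws already line up with a flat pair.

```bash
sed -i 's/^S=.*/&/' h.py
cat >> h.py <<'E'
S=S+nutR()@np.array([.0016,-.0012,.0013])
E
python3 - <<'E'
from h import *
rows(S+n*.017,nutR(),5)
E
```

```text
0 [0.7, -0.5, 26.6, 0.1, 0.0, 0.1]
1 [0.7, -0.5, 26.6, 0.1, 0.0, 0.1]
2 [0.6, -0.4, 26.6, 0.1, 0.0, 0.1]
3 [0.6, -0.4, 26.6, 0.1, 0.0, 0.1]
4 [0.6, -0.4, 26.6, 0.1, 0.0, 0.1]
```

Call:
play_rows:
  plan:
    - [[0.7,-0.5,26.6,0.1,0,0.1],[0.7,-0.5,26.6,0.1,0,0.1],[0.6,-0.4,26.6,0.1,0,0.1],[0.6,-0.4,26.6,0.1,0,0.1],[0.6,-0.4,22,0.1,0,0.1]]

```text
t: 7.05
tcp_pos: [0.5179, -0.0429, 0.1129]
eef_rot: [[0.861, 0.13, 0.492], [0.111, -0.992, 0.067], [0.496, -0.003, -0.868]]
wrist_force: [0.1, -0.2, 0.2]
finger_gap: 0.997
finger_force: 0.0
```

Call:
play_rows:
  plan:
    - [[0,0,0,0,0,0],[0,0,0,0,0,0]]

```text
t: 7.3
tcp_pos: [0.5176, -0.043, 0.1156]
eef_rot: [[0.86, 0.129, 0.494], [0.11, -0.992, 0.066], [0.499, -0.002, -0.867]]
wrist_force: [-0.2, 0.6, 0.7]
finger_gap: 1.001
finger_force: 0.0
```

Run:
```python
from h import *
s=monitor.state();print(s['wrist_force'],s['joint_pos'].round(1),'err mm',nutR().T@(s['tcp_pos']-S)*1000)
rows(S+n*.017,nutR(),1)
```

```text
[-0.16992349  0.61191996  0.65467958] [-16.4 -35.4 119.8  12.6  68.3  64.4] err mm [ -0.03089577   0.3576478  -21.90910369]
0 [0.0, -0.3, 4.9, -0.1, 0.1, -0.1]
```

Call:
play_rows:
  plan:
    - [[0,-0.3,5,0,0,0],[0,0,0,0,0,0],[0,0,0,0,0,0]]

```text
t: 7.68
tcp_pos: [0.5199, -0.0421, 0.1116]
eef_rot: [[0.859, 0.128, 0.496], [0.11, -0.992, 0.066], [0.5, -0.002, -0.866]]
wrist_force: [-0.6, 0.0, 0.1]
finger_gap: 0.997
finger_force: 0.0
```

Call:
play_rows:
  plan:
    - [[0,0,0,0,0,0],[0,0,0,0,0,0],[0,0,0,0,0,0],[0,0,0,0,0,0]]
  claw: 1
  grip_force: 20

```text
t: 8.18
tcp_pos: [0.5198, -0.0421, 0.1112]
eef_rot: [[0.859, 0.128, 0.495], [0.11, -0.992, 0.066], [0.5, -0.002, -0.866]]
wrist_force: [-0.1, 0.2, 0.5]
finger_gap: 0.682
finger_force: 20.0
```

Run:
```python
from h import *
s=monitor.state();print(s['wrist_force'],s['finger_gap']*88,s['finger_force'],'err mm',nutR().T@(s['tcp_pos']-S)*1000)
```

```text
[-0.07966011  0.18476311  0.45768591] 60.003240770818785 19.994921127580128 err mm [ -0.26405607  -0.22966763 -16.90072198]
```

Call:
play_rows:
  plan:
    - [[0,0,-0.5,0,0,-8],[0,0,-0.5,0,0,-8],[0,0,-0.5,0,0,-8],[0,0,-0.6,0,0,-8],[0,0,-0.5,0,0,-8]]

```text
t: 8.8
tcp_pos: [0.5183, -0.0422, 0.1129]
eef_rot: [[0.573, 0.654, 0.494], [0.725, -0.686, 0.066], [0.382, 0.32, -0.867]]
wrist_force: [-0.5, 0.6, -0.8]
finger_gap: 0.679
finger_force: 20.0
```

Run:
```python
from h import *
s=monitor.state();print(s['wrist_force'],s['finger_gap']*88,'err mm',nutR().T@(s['tcp_pos']-S)*1000,R.from_matrix(nutR().T@s['eef_rot']).as_rotvec(degrees=True),s['joint_pos'].round(1))
```

```text
[-0.46357321  0.59961571 -0.83808423] 59.78038122377079 err mm [ -0.70630961  -0.41255079 -19.14202235] [ 1.43512722e-01 -3.55672610e-02 -4.01591273e+01] [-16.2 -35.2 120.   12.6  67.9  24.3]
```

Smooth, negligible forces. Continue.

Call:
play_rows:
  plan:
    - [[0,0,-0.6,0,0,-9],[0,0,-0.6,0,0,-9],[0,0,-0.6,0,0,-9],[0,0,-0.6,0,0,-9],[0,0,-0.6,0,0,-9]]

```text
t: 9.43
tcp_pos: [0.5168, -0.0424, 0.1154]
eef_rot: [[-0.057, 0.867, 0.494], [0.997, 0.028, 0.066], [0.044, 0.497, -0.867]]
wrist_force: [0.2, 0.4, -1.4]
finger_gap: 0.683
finger_force: 20.0
```

Call:
play_rows:
  plan:
    - [[0,0,-0.6,0,0,-9],[0,0,-0.6,0,0,-9],[0,0,-0.6,0,0,-9],[0,0,-0.6,0,0,-9],[0,0,-0.6,0,0,-9]]

```text
t: 10.05
tcp_pos: [0.5152, -0.0423, 0.1178]
eef_rot: [[-0.654, 0.573, 0.494], [0.685, 0.725, 0.067], [-0.32, 0.382, -0.867]]
wrist_force: [-1.2, -0.0, -1.4]
finger_gap: 0.682
finger_force: 20.0
```

Call:
play_rows:
  plan:
    - [[0,0,-0.6,0,0,-9],[0,0,-0.6,0,0,-9],[0,0,-0.6,0,0,-9],[0,0,0,0,0,0]]

```text
t: 10.55
tcp_pos: [0.514, -0.0426, 0.119]
eef_rot: [[-0.842, 0.219, 0.493], [0.288, 0.955, 0.066], [-0.456, 0.198, -0.867]]
wrist_force: [-1.2, 0.5, -1.8]
finger_gap: 0.682
finger_force: 20.0
```

Run:
```python
from h import *
s=monitor.state();print(s['wrist_force'],s['finger_gap']*88,'err mm',nutR().T@(s['tcp_pos']-S)*1000,R.from_matrix(nutR().T@s['eef_rot']).as_rotvec(degrees=True),s['joint_pos'].round(1))
```

```text
[-1.2340708   0.51805803 -1.76923311] 60.01759749776394 err mm [ -1.4140742   -0.47698187 -26.58232166] [ 2.67611236e-01  1.39435826e-01 -1.56808917e+02] [-16.5 -36.1 119.9  12.6  69.  -92.4]
```

Call:
play_rows:
  plan:
    - [[0,0,-3,0,0,0],[0,0,-8,0,0,0],[0,0,0,0,0,0]]

```text
t: 10.92
tcp_pos: [0.5082, -0.0433, 0.1298]
eef_rot: [[-0.842, 0.219, 0.493], [0.287, 0.956, 0.067], [-0.457, 0.198, -0.867]]
wrist_force: [-7.5, 1.5, -1.8]
finger_gap: 0.684
finger_force: 20.0
```

Call:
play_rows:
  plan:
    - [[0,0,-12,0,0,0],[0,0,-12,0,0,0],[0,0,-12,0,0,0],[0,0,-12,0,0,0],[0,0,-12,0,0,0]]

```text
t: 11.55
tcp_pos: [0.4792, -0.0476, 0.1828]
eef_rot: [[-0.841, 0.218, 0.496], [0.286, 0.956, 0.066], [-0.46, 0.197, -0.866]]
wrist_force: [0.8, 0.7, -1.5]
finger_gap: 0.681
finger_force: 20.0
```

Run:
```python
from h import *
s=monitor.state();print(s['wrist_force'],s['finger_gap']*88,'err mm',nutR().T@(s['tcp_pos']-S)*1000,s['joint_pos'].round(1))
snap('scene','s2')
yaw=np.degrees(np.arctan2(s['eef_rot'][1,1],s['eef_rot'][0,1]));print(yaw)
rows([.429,.351,.16],down(77),10)
```

```text
[ 0.81818529  0.66826878 -1.52879694] 59.938631050660895 err mm [ 8.46030974e-02 -4.34985346e-02 -9.94012628e+01] [-19.2 -42.6 117.3  13.3  78.3 -93.1]
77.16195368674573
0 [16.8, 36.5, 2.2, 1.1, 2.8, -0.3]
1 [16.5, 36.7, 2.3, 1.1, 2.8, -0.3]
2 [16.2, 36.8, 2.4, 1.1, 2.8, -0.3]
3 [15.9, 36.9, 2.5, 1.1, 2.8, -0.3]
4 [15.6, 37.0, 2.5, 1.1, 2.8, -0.3]
5 [15.3, 37.1, 2.5, 1.1, 2.8, -0.3]
6 [15.1, 37.3, 2.6, 1.1, 2.8, -0.3]
7 [14.8, 37.4, 2.6, 1.1, 2.8, -0.3]
8 [14.5, 37.5, 2.5, 1.1, 2.8, -0.3]
9 [14.2, 37.6, 2.5, 1.1, 2.8, -0.3]
```

View pics/s2.png

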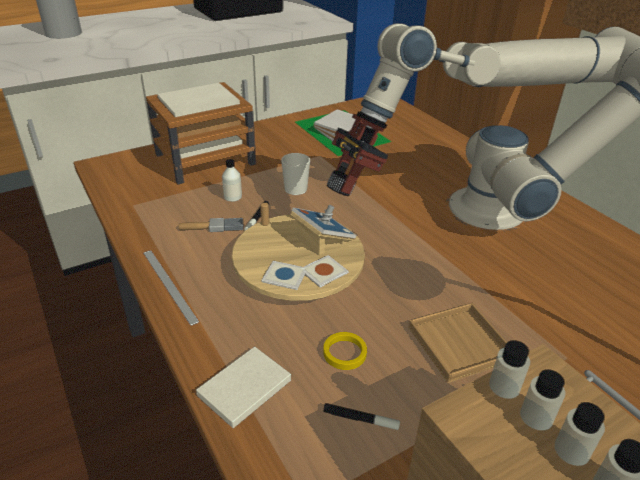

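The scene view shows the nut held in the gripper at (338,182), the plaque still on its rest over the stud, and the tray empty. Now carry it to the tray.

Call:
play_rows:
  plan:
    - [[16.8,36.5,2.2,1.1,2.8,-0.3],[16.5,36.7,2.3,1.1,2.8,-0.3],[16.2,36.8,2.4,1.1,2.8,-0.3],[15.9,36.9,2.5,1.1,2.8,-0.3],[15.6,37,2.5,1.1,2.8,-0.3]]

```text
t: 12.22
tcp_pos: [0.4538, 0.1534, 0.1699]
eef_rot: [[-0.939, 0.23, 0.254], [0.248, 0.968, 0.039], [-0.237, 0.099, -0.966]]
wrist_force: [0.6, -0.1, 0.4]
finger_gap: 0.683
finger_force: 20.0
```

Call:
play_rows:
  plan:
    - [[15.3,37.1,2.5,1.1,2.8,-0.3],[15.1,37.3,2.6,1.1,2.8,-0.3],[14.8,37.4,2.6,1.1,2.8,-0.3],[14.5,37.5,2.5,1.1,2.8,-0.3],[14.2,37.6,2.5,1.1,2.8,-0.3]]

```text
t: 12.85
tcp_pos: [0.4275, 0.3527, 0.1577]
eef_rot: [[-0.976, 0.217, -0.004], [0.217, 0.976, 0.002], [0.004, 0.001, -1.0]]
wrist_force: [-0.1, 0.0, -0.0]
finger_gap: 0.682
finger_force: 20.0
```

Call:
play_rows:
  plan:
    - [[0,0,0,0,0,0],[0,0,0,0,0,0]]

```text
t: 13.1
tcp_pos: [0.4278, 0.3508, 0.1575]
eef_rot: [[-0.976, 0.218, -0.002], [0.218, 0.976, 0.002], [0.002, 0.001, -1.0]]
wrist_force: [0.0, -0.3, -0.5]
finger_gap: 0.682
finger_force: 20.0
```

Run:
```python
from h import *
s=monitor.state();print(s['tcp_pos'],s['wrist_force'],s['finger_gap']*88)
rows([.429,.351,.022],down(77),5)
```

```text
[0.42775257 0.35076591 0.15748338] [ 0.03845889 -0.33822381 -0.53888927] 60.015161799805284
0 [-0.3, 0.1, 27.1, 0.0, -0.0, 0.1]
1 [-0.3, 0.1, 27.1, 0.0, -0.0, 0.1]
2 [-0.3, 0.1, 27.1, 0.0, -0.0, 0.1]
3 [-0.3, 0.1, 27.1, 0.0, -0.0, 0.1]
4 [-0.2, 0.1, 27.1, 0.0, -0.0, 0.1]
```

Call:
play_rows:
  plan:
    - [[0,0,35,0,0,0],[0,0,35,0,0,0],[0,0,35,0,0,0],[0,0,20,0,0,0],[0,0,10,0,0,0]]

```text
t: 13.72
tcp_pos: [0.4274, 0.3507, 0.0224]
eef_rot: [[-0.976, 0.218, -0.002], [0.218, 0.976, 0.002], [0.003, 0.002, -1.0]]
wrist_force: [0.3, 0.3, -2.1]
finger_gap: 0.685
finger_force: 20.0
```

Call:
play_rows:
  plan:
    - [[0,0,1.5,0,0,0],[0,0,1.5,0,0,0],[0,0,0,0,0,0]]

```text
t: 14.1
tcp_pos: [0.4278, 0.3519, 0.0207]
eef_rot: [[-0.976, 0.217, -0.001], [0.217, 0.976, 0.003], [0.002, 0.003, -1.0]]
wrist_force: [0.2, 0.4, -0.7]
finger_gap: 0.683
finger_force: 20.0
```

Call:
play_rows:
  plan:
    - [[0,0,1.5,0,0,0],[0,0,1,0,0,0],[0,0,0,0,0,0]]

```text
t: 14.48
tcp_pos: [0.4273, 0.3515, 0.0171]
eef_rot: [[-0.976, 0.218, -0.002], [0.217, 0.976, 0.002], [0.003, 0.002, -1.0]]
wrist_force: [-0.7, 0.4, -1.6]
finger_gap: 0.682
finger_force: 20.0
```

Call:
play_rows:
  plan:
    - [[0,0,1,0,0,0],[0,0,1,0,0,0],[0,0,0,0,0,0]]

```text
t: 14.85
tcp_pos: [0.4272, 0.3514, 0.015]
eef_rot: [[-0.976, 0.218, -0.002], [0.218, 0.976, 0.002], [0.003, 0.002, -1.0]]
wrist_force: [-0.3, -0.1, -1.0]
finger_gap: 0.678
finger_force: 20.0
```

Call:
play_rows:
  plan:
    - [[0,0,1,0,0,0],[0,0,0.5,0,0,0],[0,0,0,0,0,0]]

```text
t: 15.22
tcp_pos: [0.4273, 0.3515, 0.0136]
eef_rot: [[-0.976, 0.218, -0.002], [0.218, 0.976, 0.002], [0.003, 0.002, -1.0]]
wrist_force: [-0.6, -0.2, -0.9]
finger_gap: 0.682
finger_force: 20.0
```

Call:
play_rows:
  plan:
    - [[0,0,1,0,0,0],[0,0,0,0,0,0],[0,0,0,0,0,0]]

```text
t: 15.6
tcp_pos: [0.4274, 0.3516, 0.013]
eef_rot: [[-0.976, 0.218, -0.002], [0.218, 0.976, 0.002], [0.002, 0.002, -1.0]]
wrist_force: [0.2, -0.2, 0.7]
finger_gap: 0.677
finger_force: 20.0
```

Call:
play_rows:
  plan:
    - [[0,0,1,0,0,0],[0,0,0,0,0,0],[0,0,0,0,0,0]]

```text
t: 15.98
tcp_pos: [0.4274, 0.3516, 0.0129]
eef_rot: [[-0.976, 0.217, -0.002], [0.217, 0.976, 0.002], [0.002, 0.002, -1.0]]
wrist_force: [-2.9, -2.5, 6.9]
finger_gap: 0.683
finger_force: 20.0
```

Contact at 6.9 N; release to about 75 mm and retreat.

Call:
play_rows:
  plan:
    - [[0,0,-0.5,0,0,0],[0,0,0,0,0,0],[0,0,0,0,0,0],[0,0,0,0,0,0]]
  claw: 0.15

```text
t: 16.48
tcp_pos: [0.4272, 0.3514, 0.0119]
eef_rot: [[-0.976, 0.218, -0.003], [0.218, 0.976, 0.002], [0.003, 0.001, -1.0]]
wrist_force: [0.6, 0.5, 0.1]
finger_gap: 0.854
finger_force: 0.0
```

Call:
play_rows:
  plan:
    - [[0,0,-10,0,0,0],[0,0,-30,0,0,0],[0,0,-50,0,0,0],[0,0,-50,0,0,0],[0,0,0,0,0,0]]

```text
t: 17.1
tcp_pos: [0.4296, 0.3526, 0.1589]
eef_rot: [[-0.976, 0.217, 0.006], [0.218, 0.976, 0.008], [-0.004, 0.01, -1.0]]
wrist_force: [-0.3, 0.1, -0.6]
finger_gap: 0.852
finger_force: 0.0
```

Call:
play_rows:
  plan:
    - [[-20,50,-20,0,0,0],[-20,50,-20,0,0,0],[-20,50,0,0,0,0],[0,0,0,0,0,0]]

```text
t: 17.6
tcp_pos: [0.5194, 0.4862, 0.1853]
eef_rot: [[-0.976, 0.216, -0.009], [0.216, 0.976, -0.003], [0.008, -0.005, -1.0]]
wrist_force: [0.4, -0.4, -0.6]
finger_gap: 0.847
finger_force: 0.0
```

Run:
```python
from h import *
im=snap('top','top3');s=monitor.state();print(s['tcp_pos'],s['finger_gap']*88,s['wrist_force'])
```

```text
[0.51874876 0.48485755 0.18757699] 74.63346386468322 [-0.7725283  -0.04093525  0.43760139]
```

View pics/top3.png

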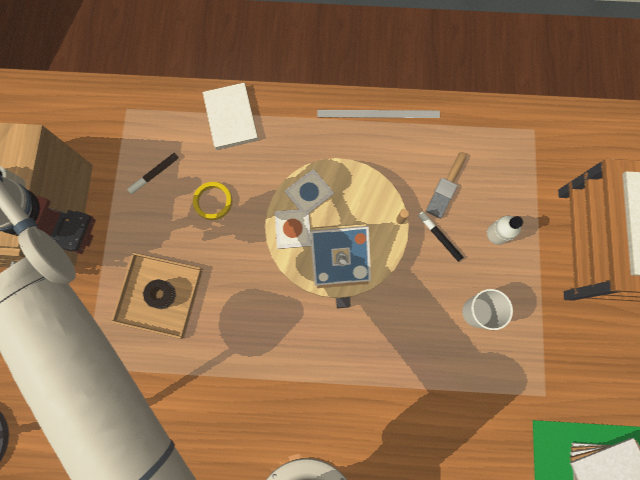

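The top view shows the nut lying flat mid-tray at (159,294), the plaque on the stud at (342,257), and the bystanders where they were. The gripper is near the wooden box, so I'll back off a little before handing in.

Call:
play_rows:
  plan:
    - [[0,-40,-20,0,0,0],[0,-50,-20,0,0,0],[0,0,0,0,0,0],[0,0,0,0,0,0]]

```text
t: 18.15
tcp_pos: [0.4988, 0.3959, 0.2332]
eef_rot: [[-0.976, 0.218, -0.001], [0.218, 0.976, 0.004], [0.002, 0.003, -1.0]]
wrist_force: [-0.8, 0.5, -0.4]
finger_gap: 0.849
finger_force: 0.0
```

```bash
python3 -c "
from h import *
print(monitor.state()['wrist_force']); print(bot.job_done())"
```

```text
[-0.76913641  0.4507353  -0.41710198]
the job is handed in; nothing more can be done
None
```

I turned the turntable one click anticlockwise, unscrewed the nut and laid it flat in the tray with the plaque still on its stud, and handed the job in at about 18 s; the final picture looked right, but no verdict came back.

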